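# Bolt the stamp case

### The arm

A 7-joint arm with a two-finger parallel gripper is mounted at the origin on the work surface; the furniture and walls round the work are solid. World frame = base frame: x ahead of the robot, y to its left, z up, the work surface at z = 0. Lengths are in m, angles in rad, forces in N, time in s.
With the tool pointing down it reaches from about 0.35 to 0.9 m from the base axis. Payload 8.1 kg.
Tool frame: the origin (TCP) lies on the centre line of the jaws, within the pads' length; the fingertips stand 19 mm ahead of it and the grasp point (between the pads) is the TCP; z points along the fingers, y is the direction in which the jaws open and shut (so a half turn about z gives the same grasp; the last joint's range is limited). The gripper opens to 92 mm and grips with 3 to 60 N. Pads are 19 mm wide; open, the fingers measure 130 mm over their backs; the gripper's body (75 mm by 190 mm) begins 47 mm behind the grasp point.
Start: joints at [1.078, 0.434, 0.025, 1.573, -0.012, 1.134, -0.075], TCP at [0.237, -0.578, 0.246] pointing down, gripper open.
Joint ranges: [-2.62, 2.62], [-0.44, 2.09], [-1.27, 1.32], [0.08, 2.57], [-1.32, 4.46], [0.12, 2], [-2.74, 2.74]. Speed limits (rad/s): [2.22, 2.22, 3.01, 3.01, 3.14, 3.14, 3.14].

### API

Orientations are given as a rotation vector (axis times angle).
In Python, from cell import monitor, imaging, workorder, outline_of gives the robot as it stands.
- The arm moves only by the tool move_arm, never from a script. Its argument "series" is a list of rows, each a list of 6 numbers: the shift along the world's x, y, z in cm, then the turn, a rotation vector about the world's x, y, z in degrees. A call has 1 to 8 rows; each row shifts and turns the commanded pose from where the row before left it; what a row does not reach is not made up. A row lasts 1/10 s, in which the tool goes at most 50 mm and 8.59 degrees, less where a joint would pass 70% of its speed; a pose out of reach is approached as far as the arm can. A call with a gripper value outside its range is refused whole. "grip" is the opening, from 0 (shut) to 1 (fully open), set as the call begins (left out, the last holds). The fingers move at their own pace and stop on an object; "force" is the grip in N (left out, the last holds). Time passes only in rows, so rows that do not move let the fingers close. It gives the time, the measured TCP pose, the force and the opening at its end, in the units of the state.
- monitor.observe(): the state, without advancing time (a new reading comes with each control period).
- imaging.get_image(name): name is "scene" or "top" or "wrist"; returns a dict with "color" (400x640x3 uint8, red, green, blue), "fx", "fy", "cx", "cy" (pixels), "rvec" (rotation vector, rad) and "tvec" (3), from world to camera coordinates, as OpenCV has them; the wrist camera has in their place "mount" (4x4, takes a point from camera to tool coordinates, whose origin is the TCP and whose axes are the flange's). Camera axes: x right, y down, z forward; pixel columns grow to the right and rows downward; lengths in m; the calibration is good to about 2 mm. A picture is of the moment at which its call begins: read the wrist's pose just before it. There is no depth.
- workorder.sign_off(): hands the job in, once; it reports no verdict.
Trained networks look in the newest picture that a camera, given by its name, has taken for a name from the list of things; names that differ only in an ending like _2 or _b are one class to them, and where a whole thing is asked for, a point or a joint stands for the part that bears it (a point fixed in the world has none). Each returns a list of dicts, best first, with "p" (0 to 1); they miss things now and then, are a little off and sometimes report something else, mostly with a low value. They report only what shows in the picture. A call takes as long as a camera call.
- outline_of(camera, thing): "mask" (400x640 bool, what is visible of it) and "rect" ([left, top, width, height] in pixels, round what is visible of it).
The state is a dict: "clock": time; "joints": joint angles; "dq": joint speeds; "joint_efforts": joint torques, N m; "position": TCP position; "ee_rot": TCP orientation; "force": force on the tool from outside, world axes, zero at the start; "ft_torque": the same for the moment, N m; "width": opening from 0.0 (shut) to 1.0 (fully open).
Only numpy, scipy, OpenCV 4.12 (cv2) and the standard library are available. Lean on these libraries where they do the work, as an engineer would, in place of code of your own. Each camera call takes 0.05 s, during which the arm holds its last target. There are 200 camera calls.

### The job

Two small wooden cases with clear lids lie on the table. The stamp case (dark wood, two red rubber stamps inside) is about to be put away: slide the barrel bolt on its lid by its black knob until it is fully home in its keeper, then let go. The light wooden case with the bead tubes is still in use, so leave its bolt drawn back.

Things in the scene. Friction and masses are not known exactly. Their poses are not given: they have to be found in the camera images.
- stamp_bolt_knob (a point): Middle of the upright round black knob (16 mm across; this point is 77 mm above the table, the top 92 mm) on the bolt of the stamp case: dark wood, fixed to the table, 170 x 130 mm, lid face at 46 mm, two red-topped stamps under its clear lid. Steel rails and keeper, 18 mm wide, reach up to 57 mm. Moves with the bolt. Its x axis is level, along the track towards the keeper; z is up.
- stamp_bolt (a joint): Travel of the stamp case's bolt in m: 0 fully drawn back, 0.050 fully home against its stop in the keeper. It starts drawn back (0 to 0.010). It slides against about 2 N of friction, has no spring, and stays where it is left.
- bead_bolt_knob (a point): Middle of the same kind of black knob on the bolt of the other case: light wood, same size, fixed to the table, four bead tubes under its clear lid. Same heights and axes. To be left alone.
- bead_bolt (a joint): Travel of the light bead case's bolt in m, as above: 0 fully drawn back, 0.050 home. It starts drawn back (0 to 0.010) and must stay so.

How it is judged:
By the outcome, as a careful person would: the job done as asked, in the order asked, and still so for the second after the job is handed in, with the robot touching nothing.
It also fails if it takes over 29 s, if anything falls off the work surface, if the arm or the gripper's body presses on something with over 40 N, if the wrist force passes 120 N, or if a joint passes its speed limit or range.

## Working session

There is one attempt and no reset: what is moved stays moved. The work goes in short steps, Python scripts to look and compute and a tool call to move; the robot and the scene stay as the last step left them, time stands still between calls to the robot, and variables do not carry over. Pictures are saved under pics/ and viewed, about 8 in all and at most 12, crops included, and the job is handed in when it is done.

Besides the shell and the picture viewer there is one more tool, called after "Call:" by a JSON object that holds its "method" and its "body". move_arm: Moves the arm, as the interface text tells. Its arguments: {"type":"object","properties":{"series":{"type":"array"},"grip":{"type":"number"},"force":{"type":"number"}},"required":["series"]}

```bash
mkdir -p pics; cat > h.py <<'E'
import numpy as np,cv2
from cell import monitor,imaging,workorder,outline_of
def ray(im,u,v,z):
    R=cv2.Rodrigues(np.array(im["rvec"],float))[0];t=np.array(im["tvec"],float).ravel()
    d=R.T@np.array([(u-im["cx"])/im["fx"],(v-im["cy"])/im["fy"],1]);c=-R.T@t
    return c+d*(z-c[2])/d[2]
def proj(im,P):
    K=np.array([[im["fx"],0,im["cx"]],[0,im["fy"],im["cy"]],[0,0,1.]])
    return cv2.projectPoints(np.array(P,float).reshape(-1,3),np.array(im["rvec"],float),np.array(im["tvec"],float),K,None)[0].reshape(-1,2)
def save(n,c): cv2.imwrite("pics/"+n,cv2.cvtColor(c,cv2.COLOR_RGB2BGR))
E
python3 - <<'E'
from h import *
s=monitor.observe();print(s["clock"],s["position"],s["ee_rot"],s["force"])
ims=[]
for c in("top","scene"):
    im=imaging.get_image(c);ims.append(im["color"])
    save(c+"0.png",im["color"])
    for n in("stamp_bolt_knob","bead_bolt_knob","stamp_bolt"):
        for r in outline_of(c,n)[:3]:
            m=np.argwhere(r["mask"]);v,u=m.mean(0);print(c,n,round(r["p"],2),r["rect"],u,v,len(m),ray(im,u,v,.077).round(4))
E
```

```text
0.0 [ 0.23724238 -0.57769391  0.24497676] [-3.08069864e+00 -6.07936165e-01  6.85864800e-04] [-0.14289682  0.35094983  0.38801834]
top stamp_bolt_knob 0.47 [250.6, 190.6, 10.4, 23.3] 255.4732824427481 205.98473282442748 131 [0.4502 0.1316 0.077 ]
top bead_bolt_knob 0.59 [362.5, 197.7, 22.3, 21.6] 370.5221238938053 208.36283185840708 113 [ 0.4475 -0.1342  0.077 ]
top stamp_bolt 0.42 [249.5, 183.7, 11.5, 34.3] 255.68253968253967 204.61904761904762 126 [0.4534 0.1312 0.077 ]
scene stamp_bolt_knob 0.64 [247.1, 242.8, 15.2, 20.5] 255.01459854014598 251.45255474452554 137 [0.4437 0.132  0.077 ]
scene bead_bolt_knob 0.69 [361.9, 188.2, 10.3, 23.5] 366.1278195488722 201.6390977443609 133 [ 0.441  -0.1288  0.077 ]
scene bead_bolt_knob 0.4 [245.6, 242.5, 17.5, 23.4] 254.88757396449705 252.30769230769232 169 [0.4421 0.1331 0.077 ]
scene stamp_bolt 0.48 [246.8, 241.3, 12.3, 23.3] 255.18439716312056 252.3049645390071 141 [0.4418 0.1325 0.077 ]
```

View pics/top0.png

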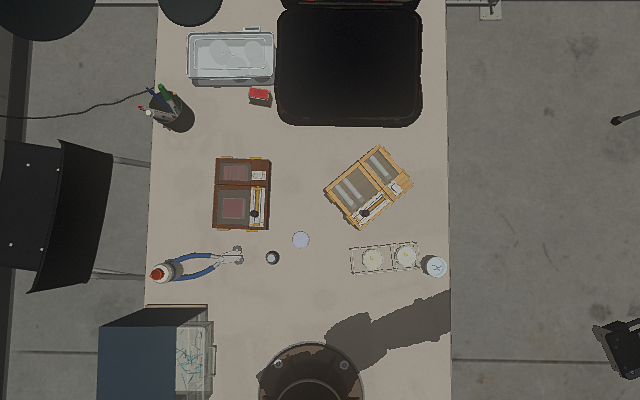

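View pics/scene0.png

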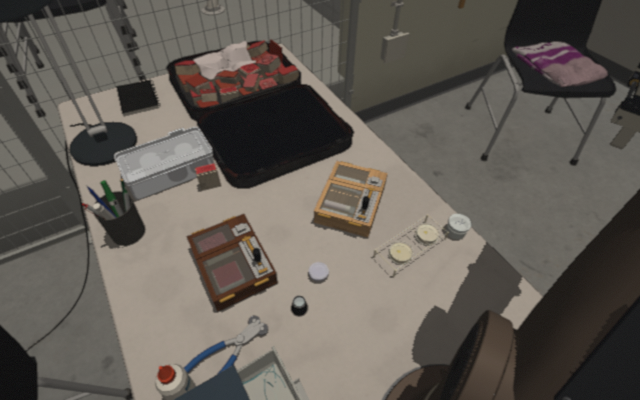

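The top view shows the dark stamp case on the left at about (241,193), with its knob near (254,212). The light bead case is on the right, with its knob near (364,213). I'll zoom in for the track and keeper.

```bash
python3 - <<'E'
from h import *
a=cv2.imread("pics/top0.png")[150:240,205:280];b=cv2.imread("pics/scene0.png")[205:310,180:285]
a=cv2.resize(a,None,fx=5.3,fy=5.3,interpolation=cv2.INTER_CUBIC)[:477,:397];b=cv2.resize(b,(477,477),interpolation=cv2.INTER_CUBIC)
b=b[:,:400];cv2.imwrite("pics/crop1.png",np.hstack([a,b]))
im=imaging.get_image("top")
for u,v in[(254,212),(255,206)]:print(ray(im,u,v,.077),ray(im,u,v,.092))
for u,v in[(218,157),(269,157),(269,229),(213,229)]:print(ray(im,u,v,.046))
E
```

```text
[0.43624566 0.13467595 0.077     ] [0.43545893 0.13183323 0.092     ]
[0.45018198 0.13269895 0.077     ] [0.4491584  0.12988983 0.092     ]
[0.57057003 0.23157448 0.046     ]
[0.57151795 0.10744314 0.046     ]
[0.39767227 0.10364199 0.046     ]
[0.39613765 0.23793504 0.046     ]
```

View pics/crop1.png

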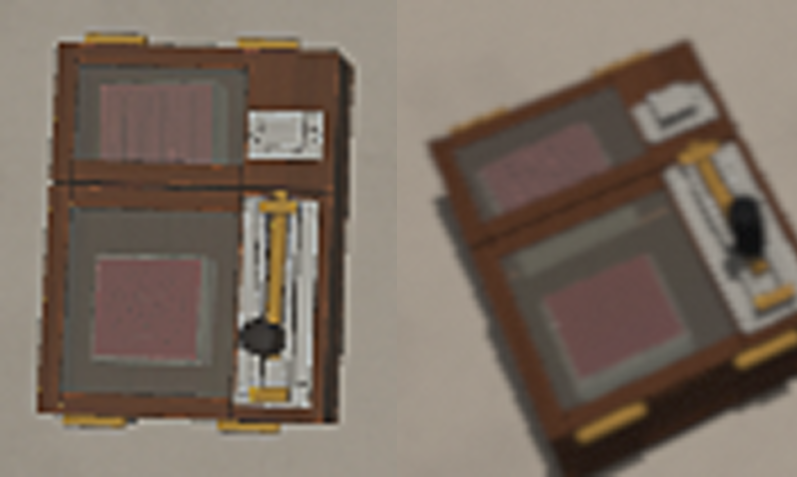

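```bash
python3 - <<'E'
from h import *
im=imaging.get_image("top");sc=imaging.get_image("scene")
T=lambda x,y:(205+x/5.3,150+y/5.3); S=lambda x,y:(180+(x-397)/4.543,205+y/4.543)
k=ray(im,*T(262,337),.09);ks=ray(sc,*S(745,228),.077);print("knob",k,ks)
a=ray(im,*T(285,135),.055);b=ray(im,*T(268,397),.057);a2=ray(im,*T(280,205),.057)
print(a,b,a2,np.degrees(np.arctan2(a[1]-b[1],a[0]-b[0])),np.degrees(np.arctan2(a2[1]-b[1],a2[0]-b[0])))
a=ray(sc,*S(675,108),.055);b=ray(sc,*S(775,297),.057);a2=ray(sc,*S(700,152),.057)
print(a,b,a2,np.degrees(np.arctan2(a[1]-b[1],a[0]-b[0])),np.degrees(np.arctan2(a2[1]-b[1],a2[0]-b[0])))
for p in[(58,45),(335,50),(325,422),(38,412)]:print(ray(im,*T(*p),.046).round(4))
R=cv2.Rodrigues(monitor.observe()["ee_rot"])[0];print(R.round(3))
E
```

```text
knob [0.43195918 0.13112957 0.09      ] [0.4343787  0.13291242 0.077     ]
[0.52486358 0.129584   0.055     ] [0.40685267 0.1339966  0.057     ] [0.49287994 0.13071576 0.057     ] -2.141376722731386 -2.1840466701211083
[0.52445046 0.12987864 0.055     ] [0.40921433 0.1327771  0.057     ] [0.4944132  0.13018332 0.057     ] -1.4408227288086588 -1.7437658223401578
[0.5669 0.2365 0.046 ]
[0.5655 0.1092 0.046 ]
[0.3961 0.11   0.046 ]
[0.3991 0.24   0.046 ]
[[ 0.925  0.38  -0.   ]
 [ 0.38  -0.925  0.   ]
 [ 0.    -0.    -1.   ]]
```

Top and scene agree on the knob at about (0.433, 0.132) and on a track yaw of about -2°. The keeper is on the +x side. Next I move above the knob.

Call:
{"method": "move_arm", "body": {"series": [[2,4,0,0,0,-3],[2,4,0,0,0,-3],[2,4,0,0,0,-3],[2,4,0,0,0,-3],[2,4,0,0,0,-3],[2,4,0,0,0,-3],[2,4,0,0,0,-3],[2,4,0,0,0,-3.3]], "grip": 1, "force": 15}}

```text
clock: 1.35
position: [0.3981, -0.2565, 0.2461]
ee_rot: [3.141, -0.058, 0.001]
force: [1.3, -0.9, 0.2]
width: 0.999
```

Call:
{"method": "move_arm", "body": {"series": [[0.5,4,0,0,0,0],[0.5,4,0,0,0,0],[0.5,4,0,0,0,0],[0.5,4,0,0,0,0],[0.5,4,0,0,0,0],[0.5,4,0,0,0,0],[0,4,0,0,0,0],[0,4,0,0,0,0]]}}

```text
clock: 2.15
position: [0.4274, 0.0635, 0.246]
ee_rot: [3.141, -0.054, 0.001]
force: [1.3, -0.2, 0.3]
width: 0.999
```

Call:
{"method": "move_arm", "body": {"series": [[0,3,0,0,0,0],[0,2,0,0,0,0],[0,1,-1,0,0,0],[0,0,-2,0,0,0],[0,0,-2,0,0,0],[0,0,-1,0,0,0],[0,0,0,0,0,0],[0,0,0,0,0,0]]}}

```text
clock: 2.95
position: [0.4278, 0.1219, 0.1863]
ee_rot: [-3.141, 0.054, -0.001]
force: [-0.6, 0.1, -0.4]
width: 0.999
```

```bash
python3 - <<'E'
from h import *
s=monitor.observe();im=imaging.get_image("wrist");save("w1.png",im["color"])
M=np.array(im["mount"]);R=cv2.Rodrigues(np.array(s["ee_rot"]))[0];p=np.array(s["position"])
Rc=R@M[:3,:3];c=R@M[:3,3]+p
im["rvec"]=cv2.Rodrigues(Rc.T)[0];im["tvec"]=-Rc.T@c
print(p,c,"expected px",proj(im,[[.433,.132,.077],[.433,.132,.092],[.524,.13,.055]]))
for r in outline_of("wrist","stamp_bolt_knob")[:3]:
    m=np.argwhere(r["mask"]);v,u=m.mean(0);print(r["p"],r["rect"],u,v,ray(im,u,v,.077),ray(im,u,v,.092))
E
```

```text
[0.42777841 0.12194865 0.18626287] [0.49991397 0.12063198 0.32492989] expected px [[315.19280974 197.5524381 ]
 [314.59243673 202.15499088]
 [313.8698937   92.69070083]]
0.65 [305.0, 119.7, 18.4, 91.1] 312.3924349881797 172.78959810874704 [0.45571157 0.13349237 0.077     ] [0.45838586 0.13271431 0.092     ]
```

View pics/w1.png

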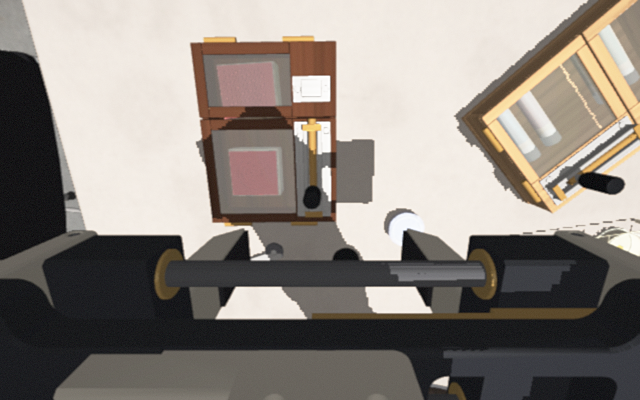

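The wrist picture shows the knob at about (312,197), against a predicted (315,197), so the position holds. The rod points up in the image to the keeper at (312,88). Now I lower over the knob and grip.

Call:
{"method": "move_arm", "body": {"series": [[0.5,1.1,-1,0,0,0],[0,0,-2,0,0,0],[0,0,-2,0,0,0],[0,0,-2,0,0,0],[0,0,-2,0,0,0],[0,0,-1.1,0,0,0],[0,0,0,0,0,0],[0,0,0,0,0,0]]}}

```text
clock: 3.85
position: [0.4329, 0.1331, 0.0854]
ee_rot: [-3.141, 0.054, -0.001]
force: [0.4, 0.1, 0.7]
width: 0.999
```

Call:
{"method": "move_arm", "body": {"series": [[0,0,0,0,0,0],[0,0,0,0,0,0],[0,0,0,0,0,0],[0,0,0,0,0,0],[0,0,0,0,0,0],[0,0,0,0,0,0],[0,0,0,0,0,0],[0,0,0,0,0,0]], "grip": 0, "force": 15}}

```text
clock: 4.65
position: [0.4325, 0.1329, 0.0847]
ee_rot: [3.141, -0.054, -0.0]
force: [-0.3, 0.9, 0.1]
width: 0.351
```

Call:
{"method": "move_arm", "body": {"series": [[0,0,0,0,0,0],[0,0,0,0,0,0],[0,0,0,0,0,0],[0,0,0,0,0,0],[0,0,0,0,0,0]]}}

```text
clock: 5.15
position: [0.4326, 0.1337, 0.0848]
ee_rot: [-3.14, 0.053, -0.001]
force: [-0.7, 5.2, -3.1]
width: 0.174
```

The opening is 16 mm, which is the knob's width, so it is gripped. Sliding towards the keeper.

Call:
{"method": "move_arm", "body": {"series": [[0.5,-0.02,0,0,0,0],[0.5,-0.02,0,0,0,0],[0.5,-0.02,0,0,0,0],[0.5,-0.02,0,0,0,0],[0.5,-0.02,0,0,0,0],[0.5,-0.02,0,0,0,0],[0.5,-0.02,0,0,0,0],[0,0,0,0,0,0]]}}

```text
clock: 5.95
position: [0.4681, 0.1328, 0.0848]
ee_rot: [-3.139, 0.053, -0.001]
force: [0.8, 7.5, -3.3]
width: 0.168
```

Call:
{"method": "move_arm", "body": {"series": [[0.2,0,0,0,0,0],[0.2,0,0,0,0,0],[0.2,0,0,0,0,0],[0,0,0,0,0,0]]}}

```text
clock: 6.35
position: [0.4734, 0.1327, 0.0848]
ee_rot: [-3.14, 0.052, -0.0]
force: [-0.2, 5.5, -1.2]
width: 0.166
```

Call:
{"method": "move_arm", "body": {"series": [[0.2,0,0,0,0,0],[0.2,0,0,0,0,0],[0.2,0,0,0,0,0]]}}

```text
clock: 6.65
position: [0.4761, 0.1326, 0.0846]
ee_rot: [3.141, -0.051, -0.009]
force: [-16.6, 6.7, 13.2]
width: 0.171
```

Call:
{"method": "move_arm", "body": {"series": [[0.2,0,0,0,0,0],[0.2,0,0,0,0,0]]}}

```text
clock: 6.85
position: [0.478, 0.1326, 0.084]
ee_rot: [3.14, -0.05, -0.014]
force: [-18.3, 7.3, 8.7]
width: 0.17
```

The x force rose to -18 N after about 43 mm of travel, so the bolt appears to be at its stop. Release, lift and check.

Call:
{"method": "move_arm", "body": {"series": [[0,0,0,0,0,0],[0,0,0,0,0,0],[0,0,0,0,0,0],[0,0,0,0,0,0],[0,0,0,0,0,0],[0,0,0,0,0,0]], "grip": 1}}

```text
clock: 7.45
position: [0.4836, 0.1313, 0.0848]
ee_rot: [3.141, -0.055, 0.0]
force: [-0.2, 0.3, 0.3]
width: 0.643
```

Call:
{"method": "move_arm", "body": {"series": [[0,0,1,0,0,0],[0,0,3,0,0,0],[-1,0,4,0,0,0],[-2,0,2,0,0,0],[-2,0,1,0,0,0],[-1,0,0,0,0,0],[0,0,0,0,0,0],[0,0,0,0,0,0]]}}

```text
clock: 8.25
position: [0.4239, 0.1313, 0.1944]
ee_rot: [3.141, -0.054, -0.0]
force: [1.0, -0.1, -0.4]
width: 0.996
```

```bash
python3 - <<'E'
from h import *
s=monitor.observe();im=imaging.get_image("wrist");p=np.array(s["position"])
M=np.array(im["mount"]);R=cv2.Rodrigues(np.array(s["ee_rot"]))[0]
Rc=R@M[:3,:3];c=R@M[:3,3]+p
im["rvec"]=cv2.Rodrigues(Rc.T)[0];im["tvec"]=-Rc.T@c
print(s["clock"],p,s["force"],s["width"],proj(im,[[.476,.132,.062],[.476,.132,.092],[.524,.13,.055]]))
x=im["color"][50:250,190:340];save("w2.png",cv2.resize(x,None,fx=3,fy=3,interpolation=cv2.INTER_CUBIC))
E
```

```text
8.25 [0.42386026 0.1312598  0.19444236] [ 0.95622396 -0.05234026 -0.42299716] 0.9959039439596198 [[323.74030742 142.46108513]
 [323.56712719 145.16808198]
 [324.11564941  88.54481427]]
```

View pics/w2.png

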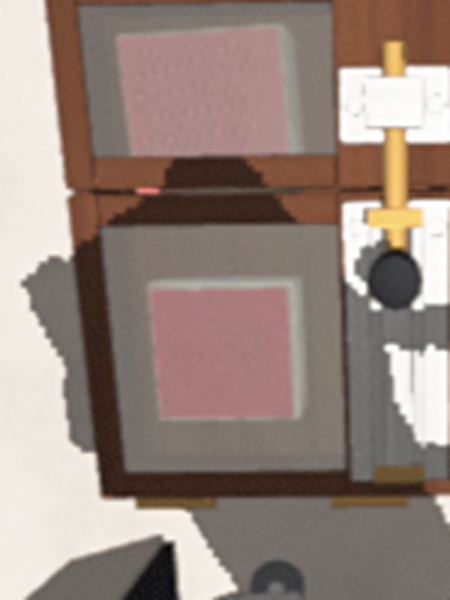

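The bolt runs through the keeper, with the knob at crop (395,280), which is world x ≈ 0.476. As a cheap check that it is really against the stop, I'll nudge the knob from behind with shut fingers.

Call:
{"method": "move_arm", "body": {"series": [[1.6,0,0,0,0,0],[0,0,0,0,0,0],[0,0,0,0,0,0],[0,0,0,0,0,0],[0,0,0,0,0,0],[0,0,0,0,0,0],[0,0,0,0,0,0],[0,0,0,0,0,0]], "grip": 0}}

```text
clock: 9.1
position: [0.4394, 0.1315, 0.1948]
ee_rot: [3.141, -0.054, 0.0]
force: [-0.8, 0.8, -0.2]
width: 0.35
```

Call:
{"method": "move_arm", "body": {"series": [[0,0,-2,0,0,0],[0,0,-2,0,0,0],[0,0,-2,0,0,0],[0,0,-2,0,0,0],[0,0,-2,0,0,0],[0,0,-0.9,0,0,0],[0,0,0,0,0,0],[0,0,0,0,0,0]]}}

```text
clock: 9.9
position: [0.4397, 0.1317, 0.0862]
ee_rot: [-3.141, 0.054, -0.001]
force: [1.1, 0.4, 0.9]
width: 0.005
```

Call:
{"method": "move_arm", "body": {"series": [[0.4,0,0,0,0,0],[0.4,0,0,0,0,0],[0.4,0,0,0,0,0],[0.3,0,0,0,0,0],[0,0,0,0,0,0]]}}

```text
clock: 10.4
position: [0.4551, 0.1315, 0.0859]
ee_rot: [-3.141, 0.055, -0.001]
force: [0.5, 0.2, 0.0]
width: 0.004
```

Call:
{"method": "move_arm", "body": {"series": [[0.2,0,0,0,0,0],[0.2,0,0,0,0,0]]}}

```text
clock: 10.6
position: [0.4585, 0.1314, 0.0857]
ee_rot: [3.141, -0.054, -0.0]
force: [-0.3, 0.2, 0.2]
width: 0.004
```

Call:
{"method": "move_arm", "body": {"series": [[0.2,0,0,0,0,0],[0.2,0,0,0,0,0]]}}

```text
clock: 10.8
position: [0.4594, 0.1314, 0.0852]
ee_rot: [3.14, -0.052, -0.009]
force: [-15.1, 1.4, 10.7]
width: 0.006
```

Call:
{"method": "move_arm", "body": {"series": [[0.1,0,0,0,0,0],[0.1,0,0,0,0,0]]}}

```text
clock: 11.0
position: [0.4595, 0.1314, 0.085]
ee_rot: [3.139, -0.051, -0.013]
force: [-19.2, 1.1, 15.0]
width: 0.007
```

The fingers met a hard stop at 0.4594, which puts the knob at about 0.477. It did not move at 19 N, so the bolt is home. Back off, lift, and take a last look.

Call:
{"method": "move_arm", "body": {"series": [[-0.8,0,0,0,0,0],[-1,0,0,0,0,0],[0,0,1,0,0,0],[0,0,3,0,0,0],[0,0,4,0,0,0],[0,0,3,0,0,0],[0,0,0,0,0,0],[0,0,0,0,0,0]]}}

```text
clock: 11.8
position: [0.4472, 0.1315, 0.1969]
ee_rot: [-3.141, 0.055, -0.004]
force: [-0.7, 0.0, 0.4]
width: 0.003
```

Call:
{"method": "move_arm", "body": {"series": [[-2,-4,2,0,0,0],[-1,-4,2,0,0,0],[0,-4,0,0,0,0],[0,-4,0,0,0,0],[0,-4,0,0,0,0],[0,-2,0,0,0,0],[0,0,0,0,0,0],[0,0,0,0,0,0]]}}

```text
clock: 12.6
position: [0.416, -0.0883, 0.235]
ee_rot: [-3.141, 0.055, 0.002]
force: [-0.2, 0.6, -0.7]
width: 0.007
```

```bash
python3 - <<'E'
from h import *
s=monitor.observe();print(s["clock"],s["position"],s["force"])
c=imaging.get_image("scene")["color"]
save("s2.png",cv2.resize(c[150:320,170:400],None,fx=3,fy=3,interpolation=cv2.INTER_CUBIC))
E
```

```text
12.6 [ 0.41603939 -0.08834006  0.23502056] [-0.22981181  0.55687526 -0.73381437]
```

View pics/s2.png

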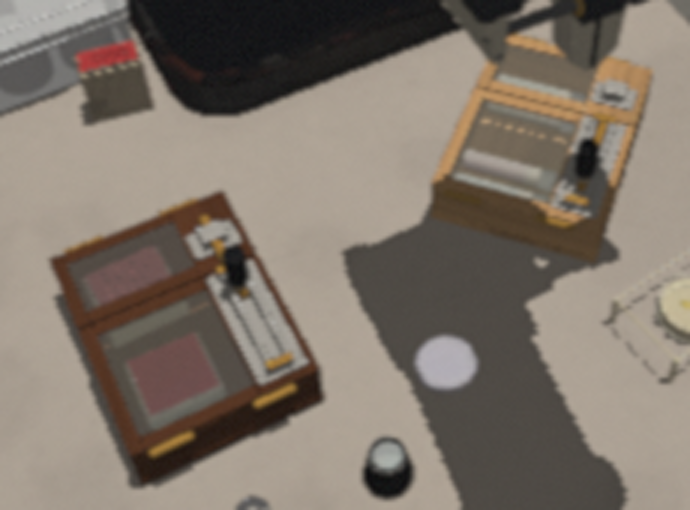

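The final picture shows the stamp bolt through its keeper, with its knob at crop (235,265). The bead bolt is still drawn back, with its knob at (586,158), and the arm is clear.

```bash
python3 -c "
from cell import workorder;print(workorder.sign_off())"
```

```text
the job is handed in; nothing more can be done
None
```

The stamp case's bolt is fully home in its keeper, and the knob has been let go. I gripped the knob at 15 N and slid it about 43–44 mm along its track until the stop pushed back with about 18 N. The job was handed in at about 12.7 s.

- **Bolt home:** the wrist picture shows the rod through the keeper. A second push from behind with shut fingers met a hard stop at 19 N, with the knob at x ≈ 0.477 m. I had no direct reading of the bolt's travel, so this rests on the force, the position and the pictures.
- **Bead case:** I didn't touch it, and its bolt looks still drawn back in the last scene picture.
- **Arm:** it was clear of everything at hand-in, with force readings at noise level.
- **Disagreement:** the trained network's knob position in the first top and wrist pictures was 15–25 mm too far along the track. I used points read from the top and scene pictures instead. These agreed to about 3 mm, and the 16 mm grip opening confirmed them.

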